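Stack the serving boards

TASK

Finish the pile of wooden serving boards: two long boards already lie one on the other, and you stack the two single long boards on top of them, in either order, each one square and flush with the pile, with its feet down. Set each board down rather than dropping it, leave the begun pile standing where it is, and leave the shorter board alone.

Things in the scene. Friction and masses are not known exactly. Their poses are not given: they have to be found in the camera images.
- pile_top_center (a point): Centre, half-way up, of the upper board of the begun pile: two equal dark wooden boards, one squarely on the other, 36 mm high together. Each board is 130 mm long, 54 mm wide and 18 mm high overall: a flat slab 12 mm thick (its sides are free to grip across the 54 mm width at mid-length) on two 6 mm high cross feet near its ends. The pile stands on the table top (z = 0) and is not fixed. Axes: x along its length, y across its width, z up; the two ends are alike.
- board_a_center (a point): Centre, half-way up, of a single long board of dark wood lying on the table on its feet, of the same kind as those of the pile: 130 mm long, 54 mm wide and 18 mm high overall: a flat slab 12 mm thick (its sides are free to grip across the 54 mm width at mid-length) on two 6 mm high cross feet near its ends; about 0.12 kg. Axes: x along its length, y across its width, z up; the two ends are alike.
- board_b_center (a point): Centre, half-way up, of the other single long board lying on the table on its feet, the same in every way: 130 mm long, 54 mm wide and 18 mm high overall: a flat slab 12 mm thick (its sides are free to grip across the 54 mm width at mid-length) on two 6 mm high cross feet near its ends; about 0.12 kg. Axes: x along its length, y across its width, z up; the two ends are alike.
- short_board_center (a point): Centre, half-way up, of the shorter board of the same make, 90 mm long, 54 mm wide and 18 mm high, lying on the table on its feet; it does not belong to the pile and stays where it is. Axes: x along its length, y across its width, z up; the two ends are alike.
Things that resemble listed ones, but are neither listed nor needed, are in the scene too. Leave any pink look-alike of the part that bears board_b_center alone. What is shaped like the part that bears board_a_center but pink is not meant.

How it is judged (in metres and radians):
At the end, for the whole second after the job is handed in: Both single long boards rest released, level, feet down, one above the other on the pile (18 and 36 mm above its upper board, within 6 mm), each centred within 15 mm and in line within 10 degrees. The pile's upper board and the short board are within 30 mm of their starts (horizontal distance between each of board_a_center, board_b_center and pile_top_center below 0.015 m and angle between the x axis of each of board_a_center, board_b_center and the x axis of pile_top_center, either way round below 0.175 rad and angle between each of board_a_center, board_b_center, pile_top_center's own z axis and vertical below 0.1 rad and linear speed of each of board_a, board_b below 0.02 m/s and ((z of board_a_center in the frame of pile_top_center between 0.012 and 0.024 m and z of board_b_center in the frame of pile_top_center between 0.03 and 0.042 m) or (z of board_b_center in the frame of pile_top_center between 0.012 and 0.024 m and z of board_a_center in the frame of pile_top_center between 0.03 and 0.042 m)) and distance of each of pile_top_center, short_board_center from where it was at the start of the episode below 0.03 m); the robot touches nothing.
It fails at once if a board is dropped: it falls free at more than 0.9 m/s (a drop of about 40 mm) ((contact force between board_a and anything else below 0.02 N and linear speed of board_a above 0.9 m/s) or (contact force between board_b and anything else below 0.02 N and linear speed of board_b above 0.9 m/s)).
It fails at once if the short board is moved more than 30 mm (distance of short_board_center from where it was at the start of the episode above 0.03 m).
It also fails if it takes over 61 s, if anything falls off the work surface, if the arm or the gripper's body presses on something with over 40 N, if the wrist force passes 120 N, or if a joint passes its speed limit or range.

ROBOT

A 6-joint arm with a two-finger parallel gripper is mounted at the origin on a cart in front of the work surface, level with it; the furniture and walls round the work are solid. World frame = base frame: x ahead of the robot, y to its left, z up, the work surface at z = 0. Lengths are in mm, angles in rad, forces in N, time in s.
With the tool pointing down it reaches from about 325 to 775 mm from the base axis. Payload 5.5 kg.
Tool frame: the origin (TCP) lies at the very end of the fingers, on their centre line; the grasp point (between the pads) lies 19 mm behind it; x points along the fingers, y is the direction in which the jaws open and shut, and the axes are right-handed (so a half turn about x gives the same grasp; the last joint's range is limited). The gripper opens to 88 mm and grips with 3 to 60 N. Pads are 20 mm wide; open, the fingers measure 115 mm over their backs; the gripper's body (75 mm by 178 mm) begins 61 mm behind the grasp point.
Start: joints at [-1.185, 0.091, 1.231, -0, 1.82, -0.057], TCP at [257.084, -542.147, 188.531] pointing down, gripper open.
Joint ranges: [-2.87, 2.87], [-0.86, 2.18], [0.17, 2.46], [-1.51, 4.65], [0.06, 2.69], [-2.65, 2.65]. Speed limits (rad/s): [2.57, 2.57, 3.01, 3.14, 3.14, 3.14].

INTERFACE

Orientations are given as a rotation vector (axis times angle).
In Python, from rig import ctrl gives the robot as it stands.
- The arm moves only by the tool send_rows, never from a script. Its argument "moves" is a list of rows, each a list of 2 entries, a list of its own where there are three numbers: the shift along the tool's x, y, z in cm, then the turn about the tool's x in rad. A call has 1 to 12 rows; each row is the pose to reach, as a shift and turn from the pose measured when the call began, along the tool's axes at that moment; what a row does not reach only later rows make up. A row lasts 1/12 s, in which the tool goes at most 41.7 mm and 7.16 degrees, less where a joint would pass 70% of its speed; a pose out of reach is approached as far as the arm can. A call with a gripper value outside its range is refused whole. "grip" is the opening, from -1 (shut) to 1 (fully open), set as the call begins (left out, the last holds). The fingers move at their own pace and stop on an object; "force" is the grip in N (left out, the last holds). Time passes only in rows, so rows that repeat a pose let the fingers close. It gives the time, the measured TCP pose, the force and the opening at its end, in the units of the state.
- ctrl.observe(): the state, without advancing time (a new reading comes with each control period).
- ctrl.read_camera(name): name is "scene" or "top" or "wrist"; returns a dict with "color" (420x560x3 uint8, blue, green, red), "camera_matrix" (3x3 intrinsics, pixels), "k1" (the pictures are not rectified: a ray, as slopes to the right and down, at radius r is drawn at 1 + k1 r^2 times it, then the intrinsics apply), "cam_to_world" (4x4, takes a point from camera to world coordinates). Camera axes: x right, y down, z forward; pixel columns grow to the right and rows downward; lengths in mm; the calibration is good to about 2 mm. A picture is of the moment at which its call begins. There is no depth.
- ctrl.job_done(): hands the job in, once; it reports no verdict.
The state is a dict: "t": time; "q": joint angles; "joint_velocities": joint speeds; "joint_efforts": joint torques, N m; "eef_pos": TCP position; "eef_rot": TCP orientation; "contact_force": force on the tool from outside, world axes, zero at the start; "wrist_torque": the same for the moment, N m; "finger_gap": finger opening in mm.
Only numpy, scipy, OpenCV 4.12 (cv2) and the standard library are available. Lean on these libraries where they do the work, as an engineer would, in place of code of your own. Each camera call takes 0.05 s, during which the arm holds its last target.

## Working session

There is one attempt and no reset: what is moved stays moved. The work goes in short steps, Python scripts to look and compute and a tool call to move; the robot and the scene stay as the last step left them, time stands still between calls to the robot, and variables do not carry over. Pictures are saved under pics/ and viewed, and the job is handed in when it is done.

Besides the shell and the picture viewer there is one more tool, called as name([rows], argument=value, ...), one row to a line, values as JSON. send_rows: Moves the arm, as the interface text tells. Its arguments: {"type":"object","properties":{"moves":{"type":"array"},"grip":{"type":"number"},"force":{"type":"number"}},"required":["moves"]}

```bash
mkdir -p pics; ls; python3 - <<'E'
from rig import ctrl
import cv2,json
print(ctrl.observe())
for n in("scene","top","wrist"):
    r=ctrl.read_camera(n); cv2.imwrite(f"pics/{n}0.png",r["color"]); print(n,r["camera_matrix"],r["k1"],r["cam_to_world"])
E
```

```text
pics
{'t': 0.0, 'q': array([-1.18468561e+00,  9.18387155e-02,  1.23186410e+00, -2.68221978e-05,
        1.81980758e+00, -5.66755607e-02]), 'joint_velocities': array([-0.00161392, -0.00045957, -0.00021512,  0.00024422,  0.00058184,
        0.00023618]), 'joint_efforts': array([-1.16816620e-03, -4.46439493e+01, -4.06457019e+01,  6.95369951e-02,
        2.90842156e-02, -1.33921408e-04]), 'eef_pos': array([ 256.94098351, -541.79891451,  187.43131161]), 'eef_rot': array([ 1.97648122,  0.44685474, -1.97717038]), 'contact_force': array([ 0.39764914, -0.06506624, -1.04512939]), 'wrist_torque': array([-0.00169653, -0.02474473, -0.01970107]), 'finger_gap': 87.93939229028197}
scene [[420.76503785   0.         278.85737674]
 [  0.         420.76503785 210.37368224]
 [  0.           0.           1.        ]] -0.025672083618939173 [[-6.96061645e-01 -5.11292788e-01  5.04061376e-01  4.71433533e+01]
 [-7.17756104e-01  5.13137250e-01 -4.70655222e-01  5.15054375e+02]
 [-1.80100476e-02 -6.89398178e-01 -7.24158678e-01  9.50630579e+02]
 [ 0.00000000e+00  0.00000000e+00  0.00000000e+00  1.00000000e+00]]
top [[546.52027272   0.         283.14342971]
 [  0.         546.52027272 215.49154988]
 [  0.           0.           1.        ]] -0.11312184758571953 [[-2.01791977e-01 -9.34702451e-01  2.92594134e-01  2.13608028e+02]
 [-9.79424091e-01  1.93462759e-01 -5.74509398e-02  4.11384668e+00]
 [-2.90653427e-03 -2.98166882e-01 -9.54509331e-01  1.58348224e+03]
 [ 0.00000000e+00  0.00000000e+00  0.00000000e+00  1.00000000e+00]]
wrist [[314.271687     0.         279.36764838]
 [  0.         314.271687   213.09296754]
 [  0.           0.           1.        ]] -0.04136157079866416 [[ 4.30372063e-01 -8.63204321e-01 -2.63928375e-01  3.31260101e+02]
 [-9.02648119e-01 -4.12373011e-01 -1.23186332e-01 -5.07843356e+02]
 [-2.50196435e-03  2.91250407e-01 -9.56643581e-01  3.82928748e+02]
 [ 0.00000000e+00  0.00000000e+00  0.00000000e+00  1.00000000e+00]]
```

View pics/scene0.png

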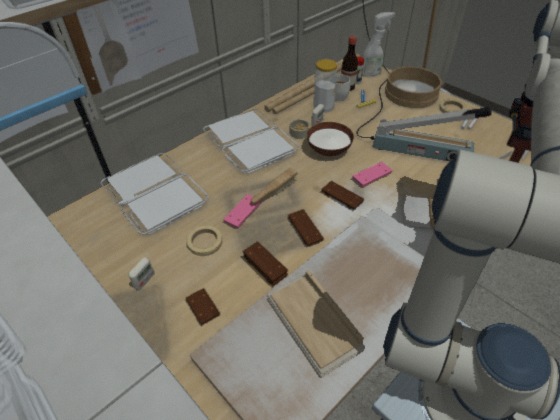

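View pics/top0.png

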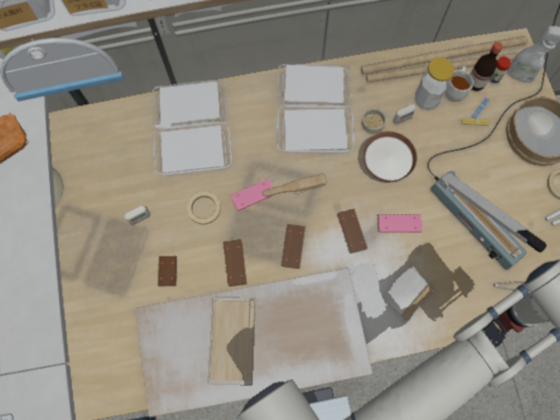

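View pics/wrist0.png

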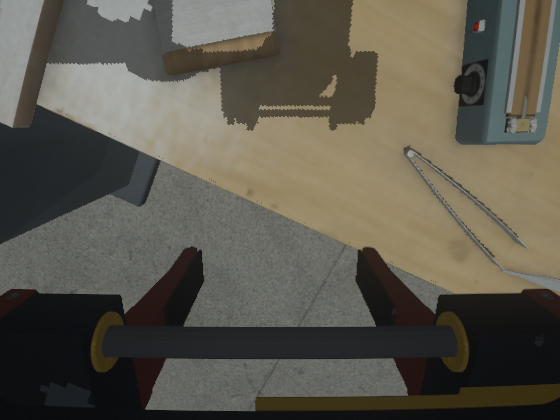

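```bash
python3 - <<'E'
import cv2,numpy as np
s=cv2.imread("pics/scene0.png")[170:335,170:400]; t=cv2.imread("pics/top0.png")[195:300,145:430]
s=cv2.resize(s,None,fx=2.4,fy=2.4,interpolation=3); t=cv2.resize(t,None,fx=2.4,fy=2.4,interpolation=3)
cv2.imwrite("pics/cs.png",s);cv2.imwrite("pics/ct.png",t)
E
```

```text
(no output)
```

View pics/cs.png

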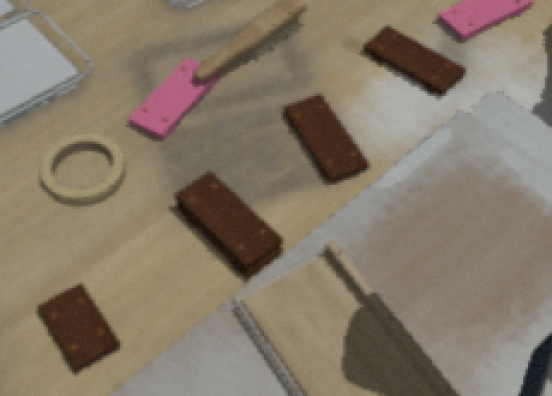

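View pics/ct.png

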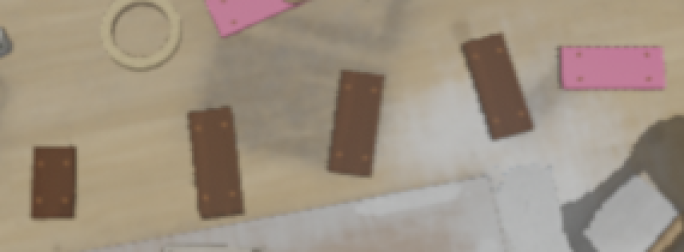

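```bash
cat > h.py <<'E'
import cv2,numpy as np
from rig import ctrl
def cast(cam,px,z):
    K=cam["camera_matrix"];k1=cam["k1"];T=np.array(cam["cam_to_world"])
    n=cv2.undistortPoints(np.array(px,float).reshape(-1,1,2),K,np.array([k1,0,0,0,0.]))[:,0]
    d=np.c_[n,np.ones(len(n))]@T[:3,:3].T; o=T[:3,3]
    return o+d*((z-o[2])/d[:,2])[:,None]
def boards(cam,amin=300):
    hsv=cv2.cvtColor(cam["color"],cv2.COLOR_BGR2HSV)
    m=cv2.inRange(hsv,(0,90,25),(14,255,135))
    m=cv2.morphologyEx(m,cv2.MORPH_CLOSE,np.ones((3,3)));m=cv2.morphologyEx(m,cv2.MORPH_OPEN,np.ones((3,3)))
    return m,[c for c in cv2.findContours(m,cv2.RETR_EXTERNAL,cv2.CHAIN_APPROX_NONE)[0] if cv2.contourArea(c)>amin]
def rect(cam,c,z):
    P=cast(cam,c[:,0],z)[:,:2].astype(np.float32)
    r=cv2.minAreaRect(P);b=cv2.boxPoints(r)
    e=[b[1]-b[0],b[2]-b[1]];L=max(e,key=np.linalg.norm)
    return np.array(r[0]),sorted(r[1]),np.degrees(np.arctan2(L[1],L[0]))%180
E
python3 - <<'E'
from h import *
for n in("top","scene"):
    cam=ctrl.read_camera(n);m,cs=boards(cam)
    for c in cs:
        x=c[:,0].mean(0)
        for z in(18,36): print(n,x.round(),z,*[np.round(v,1) for v in rect(cam,c,z)])
E
```

```text
top [167. 271.] 18 [597.2 278.5] [50.1 86.3] 171.5
top [167. 271.] 36 [592.8 275.4] [49.5 85.3] 171.5
top [234. 262.] 18 [582.6  78.4] [ 52.1 130.6] 175.9
top [234. 262.] 36 [578.3  77.6] [ 51.5 129.1] 175.9
top [293. 246.] 18 [596.2 -99.2] [ 48.8 126.4] 160.4
top [293. 246.] 36 [591.8 -98. ] [ 48.3 125. ] 160.4
top [352. 229.] 18 [ 609.1 -280.8] [ 48.2 122.1] 4.0
top [352. 229.] 36 [ 604.5 -277.5] [ 47.7 120.7] 4.0
top [490.  63.] 18 [1087.9 -876.4] [100.  134.7] 99.1
top [490.  63.] 36 [1077.9 -866.3] [ 98.9 133.2] 99.1
scene [202. 306.] 18 [595.3 278.2] [53.2 93.3] 169.4
scene [202. 306.] 36 [584.8 282.8] [52.2 91.5] 169.4
scene [264. 263.] 18 [583.9  74. ] [ 66.1 143.9] 176.3
scene [264. 263.] 36 [573.5  82.5] [ 64.8 141.1] 176.3
scene [305. 227.] 18 [594.4 -98.5] [ 55.8 134.8] 159.5
scene [305. 227.] 36 [583.8 -86.7] [ 54.7 132.2] 159.5
scene [342. 195.] 18 [ 605.6 -279. ] [ 63.1 130.7] 3.7
scene [342. 195.] 36 [ 594.8 -263.6] [ 61.9 128.2] 3.7
scene [82. 53.] 18 [2206.6 -171.2] [ 68.7 955. ] 162.0
scene [82. 53.] 36 [2165.  -157.9] [ 67.3 936.5] 162.0
```

```bash
cat >> h.py <<'E'
from scipy.spatial.transform import Rotation as R
def plan(x,y,z,yaw):
    s=ctrl.observe();M=R.from_rotvec(s["eef_rot"]).as_matrix()
    d=M.T@(np.array([x,y,z])-s["eef_pos"])
    ya=np.arctan2(M[1,1],M[0,1]); want=np.radians(yaw+90)
    dw=(want-ya+np.pi/2)%np.pi-np.pi/2   # world turn about +z, mod 180
    print("t",round(s["t"],2),"pos",s["eef_pos"].round(1),"tooly yaw",np.degrees(ya).round(1),"x",M[:,0].round(3),"gap",round(s["finger_gap"],1),"q6",s["q"][5].round(2),"F",s["contact_force"].round(1))
    print("shift cm",(d/10).round(2),"turn",np.round(-dw,3),"alt",np.round(-dw-np.sign(-dw)*np.pi,3))
E
python3 -c "
from h import *
plan(607,-280,187,4);plan(607,-280,120,4)"
```

```text
t 0.25 pos [ 257.1 -542.   188. ] tooly yaw -64.6 x [-0.     0.001 -1.   ] gap 87.8 q6 -0.06 F [-0.9  0.4  0.6]
shift cm [  0.11  -8.67 -42.84] turn 0.373 alt -2.769
t 0.25 pos [ 257.1 -542.   188. ] tooly yaw -64.6 x [-0.     0.001 -1.   ] gap 87.8 q6 -0.06 F [-0.9  0.4  0.6]
shift cm [  6.81  -8.67 -42.84] turn 0.373 alt -2.769
```

send_rows([
  [[0,-0.8,-4],0.04],
  [[0,-1.6,-8],0.08],
  [[0,-2.4,-12],0.12],
  [[0,-3.2,-16],0.16],
  [[0,-4,-20],0.2],
  [[0,-4.8,-24],0.24],
  [[0,-5.6,-28],0.28],
  [[0,-6.5,-32],0.32],
  [[0,-7.3,-36],0.35],
  [[0.2,-8.2,-40],0.373],
  [[0.5,-8.7,-42.8],0.373],
  [[0.5,-8.7,-42.8],0.373],
], grip=1, force=25)

```text
t: 1.25
eef_pos: [609.9, -275.3, 180.9]
eef_rot: [2.183, 0.087, -2.186]
contact_force: [0.8, -1.0, -0.3]
finger_gap: 88.2
```

```bash
python3 - <<'E'
from h import *
plan(607,-280,120,4)
w=ctrl.read_camera("wrist");m,cs=boards(w,1500)
for c in cs: print(c[:,0].mean(0).round(),*[np.round(v,1) for v in rect(w,c,18)])
cv2.imwrite("pics/w1.png",w["color"]);cv2.imwrite("pics/w1m.png",m)
E
```

```text
t 1.25 pos [ 609.9 -275.3  180.9] tooly yaw -85.7 x [-0.001  0.004 -1.   ] gap 88.2 q6 1.02 F [ 0.8 -1.  -0.3]
shift cm [6.09 0.47 0.32] turn 0.006 alt -3.136
[160. 293.] [ 454.8 -136.4] [ 47.6 140.9] 140.7
[  8. 194.] [574.7  50.2] [ 30.3 141.7] 169.6
[286. 187.] [ 610.9 -282.4] [ 52.7 127.6] 4.5
[134. 184.] [ 599.7 -103.1] [ 55.8 130.2] 160.8
[471.  56.] [ 776.9 -467.1] [ 97.4 183.2] 96.5
```

View pics/w1.png

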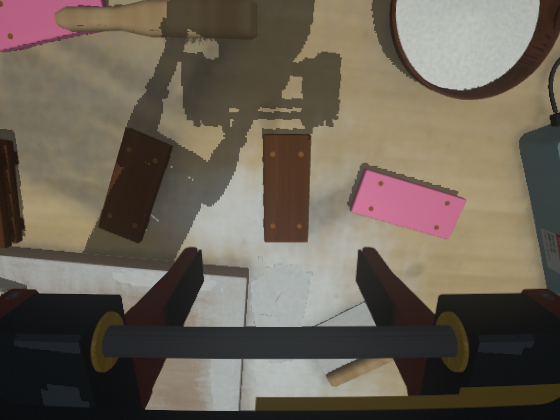

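```bash
python3 -c "
from h import *
plan(609.5,-281,5,4.4)"
```

```text
t 1.3 pos [ 608.  -277.4  181.4] tooly yaw -85.7 x [-0.002  0.002 -1.   ] gap 87.6 q6 1.02 F [0.3 0.1 0.1]
shift cm [17.64  0.41 -0.16] turn -0.003 alt 3.139
```

send_rows([
  [[2,0.4,-0.2],0],
  [[4,0.4,-0.2],0],
  [[6,0.4,-0.2],0],
  [[8,0.4,-0.2],0],
  [[10,0.4,-0.2],0],
  [[12,0.4,-0.2],0],
  [[13,0.4,-0.2],0],
  [[13,0.4,-0.2],0],
  [[13,0.4,-0.2],0],
], grip=0.75)

```text
t: 2.05
eef_pos: [609.4, -281.6, 51.5]
eef_rot: [2.182, 0.083, -2.188]
contact_force: [0.4, -0.7, 0.5]
finger_gap: 77.1
```

```bash
python3 - <<'E'
from h import *
w=ctrl.read_camera("wrist");m,cs=boards(w,1500)
for c in cs: print(c[:,0].mean(0).round(),*[np.round(v,1) for v in rect(w,c,18)])
cv2.imwrite("pics/w2.png",w["color"])
plan(609.5,-281,4,4.4)
E
```

```text
[383. 291.] [ 557.8 -367.3] [30.1 91.7] 45.3
[281. 218.] [ 611.3 -282.7] [ 53.1 127.9] 4.3
[ 47. 235.] [572.  -94.4] [ 61.5 191.7] 159.0
[504.  46.] [ 749.3 -424.7] [20.5 94.4] 60.5
t 2.1 pos [ 610.1 -281.8   52.8] tooly yaw -85.8 x [-0.001  0.001 -1.   ] gap 77.1 q6 1.01 F [ 0.2 -0.1  0.7]
shift cm [ 4.88 -0.07  0.05] turn -0.003 alt 3.138
```

View pics/w2.png

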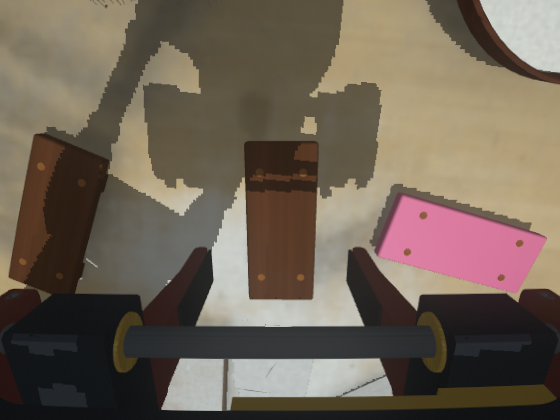

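send_rows([
  [[1.5,0,0],0],
  [[3,0,0],0],
  [[4,0,0],0],
  [[4.8,0,0],0],
  [[4.8,0,0],0],
  [[4.8,0,0],0],
])

```text
t: 2.6
eef_pos: [609.9, -281.5, 4.4]
eef_rot: [2.183, 0.082, -2.187]
contact_force: [-0.4, 0.2, -0.2]
finger_gap: 76.9
```

send_rows([
  [[0,0,0],0],
  [[0,0,0],0],
  [[0,0,0],0],
  [[0,0,0],0],
  [[0,0,0],0],
  [[0,0,0],0],
], grip=-1, force=25)

```text
t: 3.1
eef_pos: [610.0, -281.6, 4.6]
eef_rot: [2.183, 0.082, -2.186]
contact_force: [0.4, 0.5, 0.9]
finger_gap: 40.3
```

```bash
python3 - <<'E'
from h import *
w=ctrl.read_camera("wrist")
cv2.imwrite("pics/w3.png",w["color"]);print(ctrl.observe()["finger_gap"])
E
```

```text
36.18843080790859
```

View pics/w3.png

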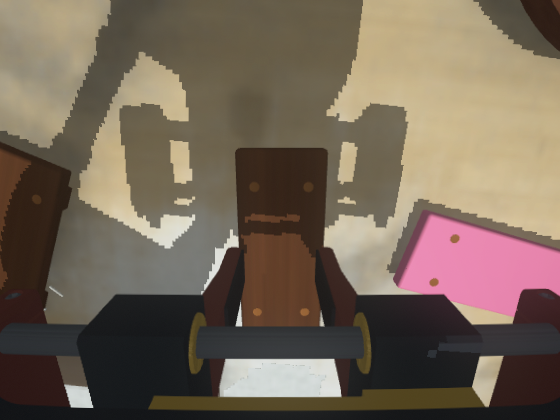

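```bash
cat >> h.py <<'E'
def proj(cam,P):
    T=np.array(cam["cam_to_world"]);q=(np.atleast_2d(P)-T[:3,3])@T[:3,:3]
    return cv2.projectPoints(q.reshape(-1,1,3),np.zeros(3),np.zeros(3),cam["camera_matrix"],np.array([cam["k1"],0,0,0,0.]))[0][:,0]
E
python3 - <<'E'
from h import *
s=ctrl.observe();M=R.from_rotvec(s["eef_rot"]).as_matrix();p=s["eef_pos"];print(s["t"],p,s["finger_gap"],s["contact_force"])
w=ctrl.read_camera("wrist")
g=s["finger_gap"]/2
print(proj(w,[p,p+M[:,1]*g,p-M[:,1]*g,p-19*M[:,0]+M[:,1]*g]))
c=ctrl.read_camera("scene");print(proj(c,[p,p-M[:,0]*100]))
x,y=proj(c,[p])[0].astype(int)
cv2.imwrite("pics/s4.png",cv2.resize(c["color"][y-70:y+50,x-80:x+80],None,fx=4.5,fy=4.5,interpolation=3))
E
```

```text
3.15 [ 609.93395321 -281.58480247    4.53134127] 36.18843080790859 [ 0.85358603  0.31261822 -0.1046735 ]
[[279.01965782 244.93650388]
 [305.97927396 244.99211963]
 [252.06255634 244.86147385]
 [308.44343027 257.01941513]]
[[340.5374489  196.51114056]
 [343.43733759 172.87739663]]
```

View pics/s4.png

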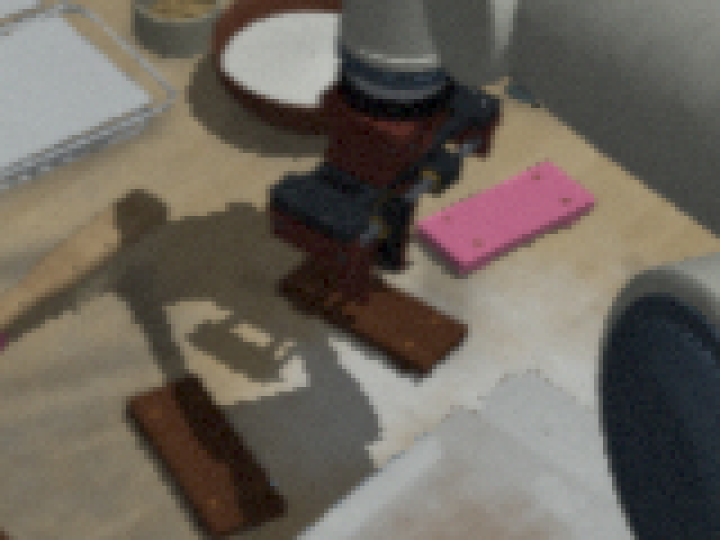

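send_rows([
  [[0,0,0],0],
  [[0,0,0],0],
  [[0,0,0],0],
])

```text
t: 3.5
eef_pos: [609.9, -281.6, 4.4]
eef_rot: [2.183, 0.082, -2.187]
contact_force: [-0.1, -0.3, -0.0]
finger_gap: 8.1
```

```bash
python3 - <<'E'
from h import *
w=ctrl.read_camera("wrist")
cv2.imwrite("pics/w5.png",w["color"]);s=ctrl.observe();print(s)
E
```

```text
{'t': 3.55, 'q': array([-4.83562575e-01,  3.23214949e-01,  1.29397808e+00,  7.87243558e-04,
        1.52680086e+00,  1.01356104e+00]), 'joint_velocities': array([-0.00020426,  0.00154585,  0.00075648, -0.0017014 ,  0.0012617 ,
        0.00033559]), 'joint_efforts': array([-8.53937490e-04, -5.37124550e+01, -3.98652792e+01,  5.50850364e-02,
       -4.09675611e-02, -6.38051574e-05]), 'eef_pos': array([ 609.86169694, -281.52353651,    4.36471357]), 'eef_rot': array([ 2.18293561,  0.08252808, -2.18663548]), 'contact_force': array([ 0.01666477,  0.15685416, -0.57837674]), 'wrist_torque': array([ 0.02256932, -0.01910439,  0.0383132 ]), 'finger_gap': 4.4457557094001645}
```

View pics/w5.png

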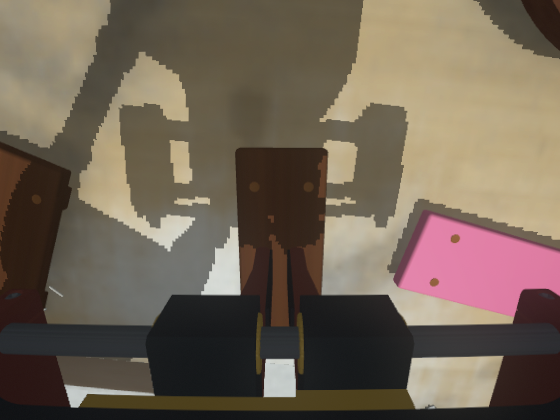

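The fingers closed above the board without touching it: the real fingertips sit about 15 mm above where the reading puts them. I'll reopen and go lower, watching the force.

send_rows([
  [[0,0,0],0],
  [[0,0,0],0],
  [[0,0,0],0],
  [[0,0,0],0],
  [[0,0,0],0],
  [[0,0,0],0],
  [[0,0,0],0],
  [[0,0,0],0],
  [[0,0,0],0],
  [[0,0,0],0],
  [[0,0,0],0],
], grip=0.75)

```text
t: 4.47
eef_pos: [609.8, -281.6, 4.4]
eef_rot: [2.183, 0.082, -2.187]
contact_force: [0.2, 1.4, 0.2]
finger_gap: 74.1
```

send_rows([
  [[0.3,0,0],0],
  [[0.6,0,0],0],
  [[0.6,0,0],0],
  [[0.6,0,0],0],
])

```text
t: 4.8
eef_pos: [609.5, -281.4, -2.3]
eef_rot: [2.182, 0.083, -2.188]
contact_force: [0.8, 0.7, 0.3]
finger_gap: 76.6
```

```bash
python3 - <<'E'
from h import *
s=ctrl.observe();M=R.from_rotvec(s["eef_rot"]).as_matrix();p=s["eef_pos"];print(s["t"],p,s["finger_gap"],s["contact_force"])
w=ctrl.read_camera("wrist")
m,cs=boards(w,1500)
for c in cs: print(c[:,0].mean(0).round(),*[np.round(v,1) for v in rect(w,c,18)])
g=s["finger_gap"]/2
for q in proj(w,[p,p+M[:,1]*g,p-M[:,1]*g,p-19*M[:,0]+M[:,1]*g,p-19*M[:,0]-M[:,1]*g]): cv2.circle(w["color"],tuple(map(int,q)),2,(0,255,0),-1)
cv2.imwrite("pics/w6.png",w["color"])
c=ctrl.read_camera("scene");
x,y=proj(c,[p])[0].astype(int)
for q in proj(c,[p+M[:,1]*g,p-M[:,1]*g]): c["color"][int(q[1]+.5),int(q[0]+.5)]=(0,255,0)
cv2.imwrite("pics/s6.png",cv2.resize(c["color"][y-50:y+40,x-60:x+60],None,fx=6,fy=6,interpolation=0))
E
```

```text
4.8 [ 609.5181985  -281.35677043   -2.27205993] 76.58311548597173 [0.8060756  0.66807998 0.27276073]
[383. 291.] [ 589.5 -345.8] [23.1 70.2] 45.0
[281. 235.] [ 618.3 -282.1] [ 52.8 114.5] 4.4
[ 23. 233.] [ 598.7 -124.9] [ 39.1 128.5] 168.7
```

View pics/w6.png

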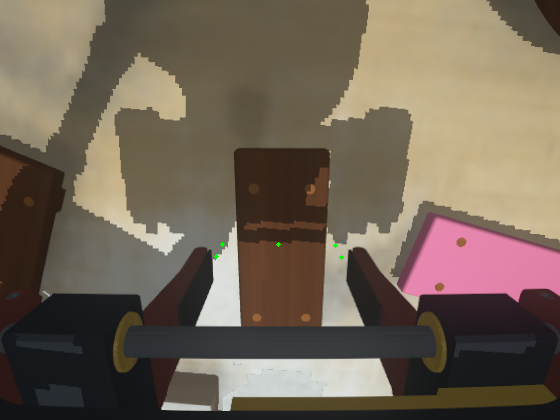

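View pics/s6.png

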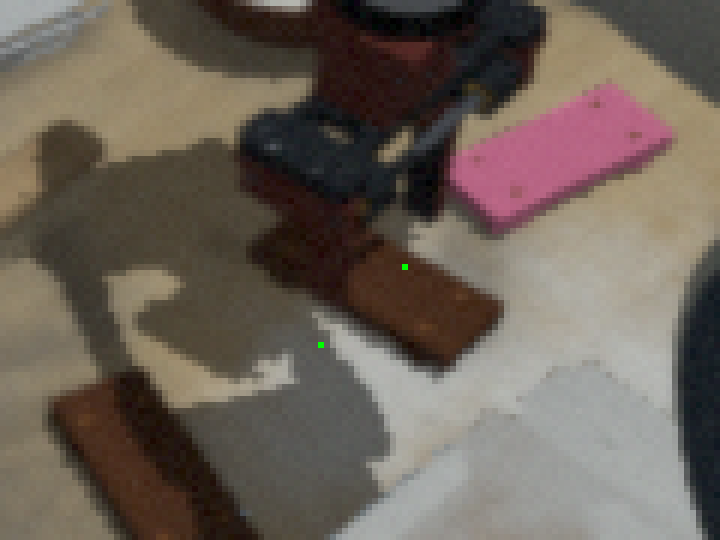

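The tips really are about 30 mm higher than the TCP reading. Both the wrist view (tips drawn at rows ~250, cols 213/348) and the scene view show this. I'll feel my way down in small steps.

send_rows([
  [[0.4,0,0],0],
  [[0.8,0,0],0],
  [[1.2,0,0],0],
  [[1.2,0,0],0],
  [[1.2,0,0],0],
])

```text
t: 5.32
eef_pos: [609.4, -281.3, -14.5]
eef_rot: [2.182, 0.083, -2.188]
contact_force: [-0.3, 0.6, -0.0]
finger_gap: 76.9
```

```bash
cat > look.py <<'E'
import sys
from h import *
n=sys.argv[1]
s=ctrl.observe();M=R.from_rotvec(s["eef_rot"]).as_matrix();p=s["eef_pos"];print(s["t"],p.round(1),s["finger_gap"],s["contact_force"].round(1))
w=ctrl.read_camera("wrist")
c=ctrl.read_camera("scene")
x,y=proj(c,[p+[0,0,30]])[0].astype(int)
a=cv2.resize(c["color"][y-40:y+40,x-50:x+50],None,fx=5,fy=5,interpolation=0)
cv2.imwrite(f"pics/{n}.png",np.hstack([cv2.resize(a,(400,320)),cv2.resize(w["color"],(400,320))]))
E
python3 look.py l1
```

```text
5.3167 [ 609.4 -281.3  -14.5] 76.94927428624999 [-0.3  0.6 -0. ]
```

View pics/l1.png

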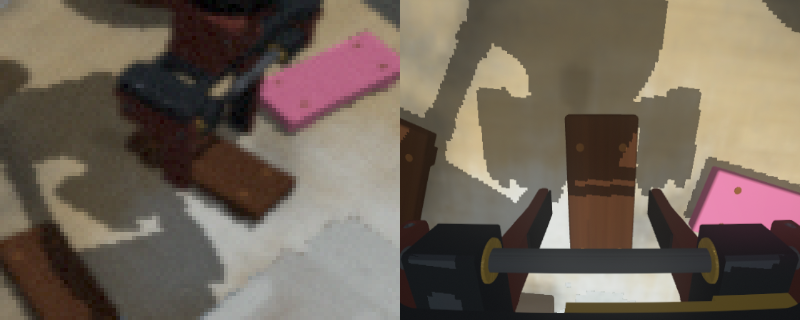

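send_rows([
  [[0.3,0,0],0],
  [[0.6,0,0],0],
  [[0.6,0,0],0],
])

```text
t: 5.67
eef_pos: [609.4, -281.3, -20.6]
eef_rot: [2.182, 0.083, -2.188]
contact_force: [-1.0, 0.8, -0.1]
finger_gap: 76.9
```

send_rows([
  [[0.2,0,0],0],
  [[0.4,0,0],0],
  [[0.4,0,0],0],
])

```text
t: 5.92
eef_pos: [609.0, -281.1, -25.4]
eef_rot: [2.181, 0.084, -2.189]
contact_force: [0.2, 0.9, 0.2]
finger_gap: 76.8
```

```bash
python3 look.py l2
```

```text
5.9167 [ 609.  -281.1  -25.4] 76.7726916483805 [0.2 0.9 0.2]
```

View pics/l2.png

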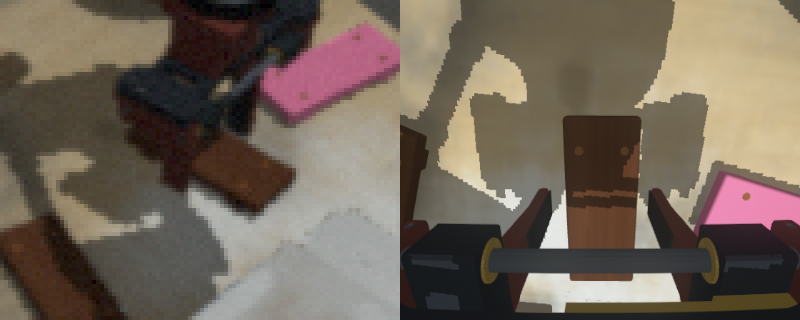

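send_rows([
  [[0.2,0,0],0],
  [[0.2,0,0],0],
])

```text
t: 6.18
eef_pos: [609.2, -281.2, -27.1]
eef_rot: [2.182, 0.083, -2.189]
contact_force: [-0.7, -0.3, -0.5]
finger_gap: 76.7
```

send_rows([
  [[0.2,0,0],0],
  [[0.2,0,0],0],
])

```text
t: 6.35
eef_pos: [609.0, -281.1, -29.6]
eef_rot: [2.181, 0.084, -2.19]
contact_force: [0.2, -0.4, -0.3]
finger_gap: 77.0
```

send_rows([
  [[0,0,0],0],
  [[0,0,0],0],
  [[0,0,0],0],
  [[0,0,0],0],
  [[0,0,0],0],
], grip=-1, force=25)

```text
t: 6.77
eef_pos: [609.0, -281.1, -29.5]
eef_rot: [2.181, 0.084, -2.189]
contact_force: [-0.7, -0.2, 0.2]
finger_gap: 53.7
```

```bash
python3 look.py l3
```

```text
6.7667 [ 609.  -281.1  -29.5] 53.731520763636325 [-0.7 -0.2  0.2]
```

View pics/l3.png

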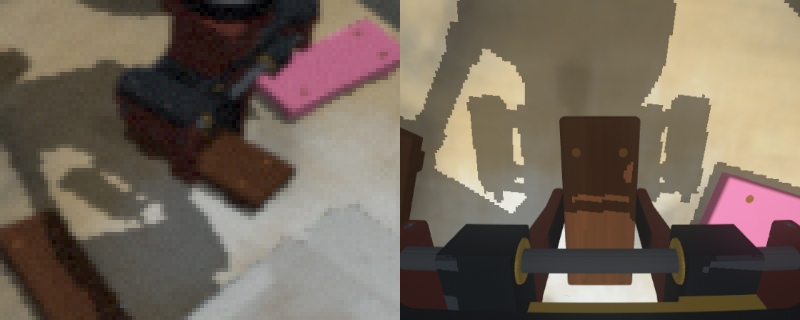

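send_rows([
  [[-0.5,0,0],0],
  [[-1,0,0],0],
  [[-2,0,0],0],
  [[-3.5,0,0],0],
  [[-5,0,0],0],
  [[-6.5,0,0],0],
  [[-8,0,0],0],
  [[-9,0,0],0],
  [[-9,0,0],0],
  [[-9,0,0],0],
], force=30)

```text
t: 7.7
eef_pos: [609.8, -281.6, 61.5]
eef_rot: [2.183, 0.083, -2.187]
contact_force: [0.4, 0.1, -1.9]
finger_gap: 53.7
```

```bash
python3 look.py l4; python3 - <<'E'
from h import *
c=ctrl.read_camera("top");cv2.imwrite("pics/t4.png",c["color"])
for k in boards(c)[1]: print(k[:,0].mean(0).round(),[np.round(v,1) for v in rect(c,k,18)])
plan(578,78,60,176)
E
```

```text
7.7 [ 609.8 -281.6   61.5] 53.67622778109015 [ 0.4  0.1 -1.9]
[167. 271.] [array([596. , 277.7]), array([50.2, 84. ]), np.float32(169.3)]
[234. 262.] [array([582.1,  78.2]), array([ 52. , 131.3]), np.float32(176.3)]
[490.  63.] [array([1089.7, -875. ]), array([106.8, 122.4]), np.float32(92.3)]
t 7.85 pos [ 608.7 -281.1   58.9] tooly yaw -85.8 x [-0.006  0.004 -1.   ] gap 53.9 q6 1.01 F [-0.6 -0.1 -0.7]
shift cm [  0.05 -36.03   0.42] turn 0.143 alt -2.998
```

View pics/l4.png

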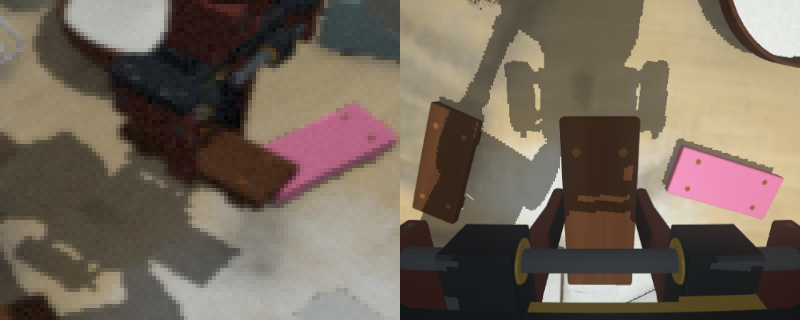

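send_rows([
  [[0,-2,0],0.02],
  [[0,-4.5,0],0.04],
  [[0,-7,0],0.06],
  [[0,-9.5,0.1],0.08],
  [[0,-12,0.1],0.1],
  [[0,-14.5,0.2],0.12],
  [[0,-17,0.2],0.143],
  [[0,-19.5,0.2],0.143],
  [[0,-22,0.3],0.143],
  [[0,-23,0.3],0.143],
  [[0,-23,0.3],0.143],
  [[0,-23,0.3],0.143],
])

```text
t: 8.85
eef_pos: [588.6, -52.2, 59.4]
eef_rot: [-2.178, 0.072, 2.193]
contact_force: [0.3, -1.0, -1.1]
finger_gap: 53.8
```

```bash
python3 - <<'E'
from h import *
w=ctrl.read_camera("wrist");m,cs=boards(w,1500)
for c in cs: print(c[:,0].mean(0).round(),[np.round(v,1) for v in rect(w,c,36)],[np.round(v,1) for v in rect(w,c,18)])
cv2.imwrite("pics/w7.png",w["color"])
plan(578,78,60,176)
E
```

```text
[533. 378.] [array([ 428.6, -273.9]), array([59.6, 63.9]), np.float32(88.0)] [array([ 408.5, -291.7]), array([64.5, 69.2]), np.float32(88.0)]
[ 30. 380.] [array([457.5, 191. ]), array([60.2, 65.1]), np.float32(84.8)] [array([439.9, 211.6]), array([65.2, 70.5]), np.float32(84.8)]
[117. 227.] [array([596.4,  69.3]), array([ 65.5, 106.5]), np.float32(176.6)] [array([590.2,  79.9]), array([ 70.9, 115.3]), np.float32(176.6)]
[292. 245.] [array([588.3, -53.1]), array([159.3, 166.2]), np.float32(175.3)] [array([581.4, -52.6]), array([172.4, 179.9]), np.float32(175.3)]
t 8.9 pos [588.7 -52.8  59.4] tooly yaw -94.0 x [-0.007  0.003 -1.   ] gap 53.6 q6 1.49 F [-0.1 -0.3 -0.6]
shift cm [-1.000e-02 -1.298e+01  1.980e+00] turn 0.0 alt -3.141
```

View pics/w7.png

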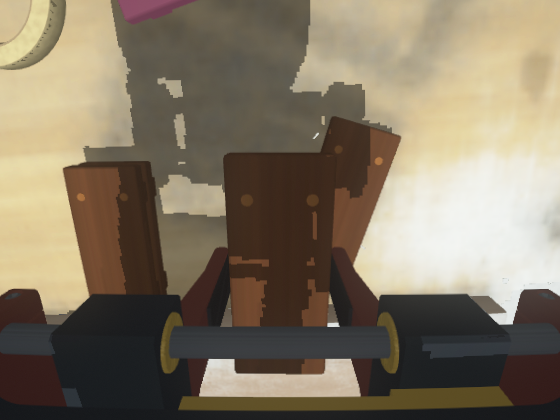

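```bash
python3 - <<'E'
from h import *
w=ctrl.read_camera("wrist")
P=cast(w,[(65,168),(133,164),(81,197),(124,197)],36)[:,:2];print(P.round(1),np.linalg.norm(P[0]-P[1]))
a=np.radians(176);u=np.array([np.cos(a),np.sin(a)]);print("ctr",(P[0]+P[1])/2+65*u)
e=P[0]-P[1];print("edge yaw",np.degrees(np.arctan2(e[1],e[0]))+90, (P[2:].mean(0)))
c=ctrl.read_camera("top");cv2.imwrite("pics/t7.png",cv2.resize(c["color"][215:305,195:295],None,fx=6,fy=6,interpolation=3))
cv2.imwrite("pics/w7c.png",cv2.resize(w["color"][140:300,40:180],None,fx=4,fy=3.7,interpolation=3))
E
```

```text
[[647.5  96.4]
 [646.6  46.3]
 [625.6  90. ]
 [623.4  57.8]] 50.10117979784935
ctr [582.16448345  75.88349479]
edge yaw 178.98237481327024 [624.50860323  73.89578703]
```

View pics/t7.png

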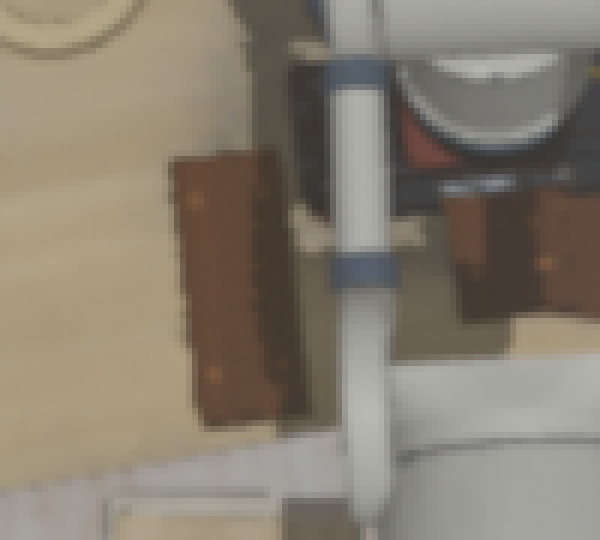

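View pics/w7c.png

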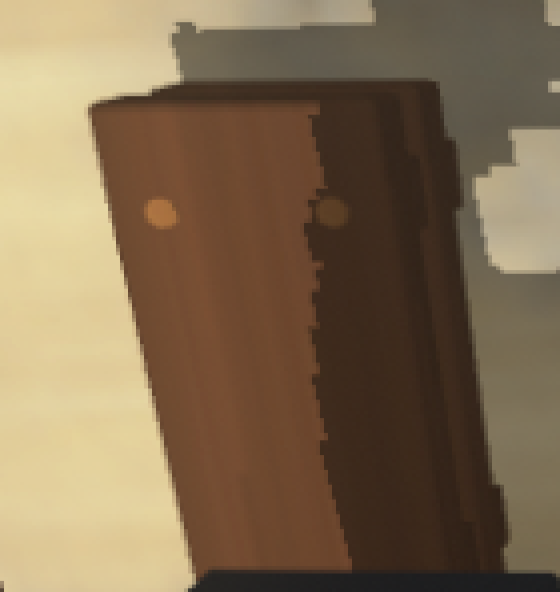

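```bash
python3 - <<'E'
from h import *
w=ctrl.read_camera("wrist")
P=cast(w,[(62.5,168.4),(137.5,165.7),(80.5,197.6),(122.8,197.3),(40+193/4,140+565/3.7)],36)[:,:2];print(P.round(1),np.linalg.norm(P[0]-P[1]))
d=P[4]-P[0];print("side yaw",np.degrees(np.arctan2(d[1],d[0])));e=P[0]-P[1];print("edge yaw",np.degrees(np.arctan2(e[1],e[0]))+90)
a=np.radians(176);u=np.array([np.cos(a),np.sin(a)]);print("ctr corners",(P[0]+P[1])/2+65*u)
c=ctrl.read_camera("top")
q=np.array([(196,199),(214,373),(265,190),(280,370)])/6+[195,215]-.5
Q=cast(c,q,36)[:,:2];print(Q.round(1),Q.mean(0))
for d in (Q[1]-Q[0],Q[3]-Q[2]): print(np.degrees(np.arctan2(d[1],d[0])),np.linalg.norm(d))
E
```

```text
[[647.6  98. ]
 [645.3  42.9]
 [625.4  90.1]
 [623.4  58.4]
 [546.8 104.8]] 55.10698134214761
side yaw 176.13548673502194
edge yaw 177.67760576361897
ctr corners [581.6147551   74.97965197]
[[624.7  90.8]
 [538.4  97.2]
 [622.4  57. ]
 [533.5  65.9]] [579.77043293  77.75545134]
175.7295845006955 86.54799224715195
174.28334666581742 89.32448414475977
```

```bash
python3 - <<'E'
from h import *
w=ctrl.read_camera("wrist")
P=cast(w,[(246.5,200),(312.5,200),(224,156),(334,156)],106.9)[:,:2];print(P.round(1))
a=np.radians(-4);u=np.array([np.cos(a),np.sin(a)])
print("held ctr", P[:2].mean(0)-44*u, P[2:].mean(0)-65*u, "width",np.linalg.norm(P[2]-P[3]))
e=P[0]-P[1];print(np.degrees(np.arctan2(e[1],e[0]))+90)
print(ctrl.observe()["eef_pos"])
E
```

```text
[[633.6 -40.4]
 [631.4 -72.5]
 [655.5 -32. ]
 [651.9 -83.3]]
held ctr [588.57226377 -53.37277108] [588.86095787 -53.12506769] width 51.39280052332471
176.11733011445432
[588.81704234 -52.9655028   59.78254706]
```

```bash
python3 - <<'E'
from h import *
s=ctrl.observe();w=ctrl.read_camera("wrist");M=R.from_rotvec(s["eef_rot"]).as_matrix()
print(M.T@(w["cam_to_world"][:3,3]-s["eef_pos"]))
M=R.from_rotvec([ 1.97648122,  0.44685474, -1.97717038]).as_matrix();print(M.T@(np.array([331.26,-507.84,382.93])-[256.94,-541.8,187.43]))
plan(580.4,77.5,59,176);plan(580.4,77.5,20,176)
E
```

```text
[-1.95426723e+02  8.43608471e-02 -8.19590486e+01]
[-195.49510467    0.78296851  -81.71930623]
t 9.2 pos [588.8 -52.8  59.9] tooly yaw -94.1 x [-0.006  0.004 -1.   ] gap 53.9 q6 1.49 F [ 0.5 -0.5 -0.6]
shift cm [  0.14 -12.94   1.76] turn -0.001 alt 3.141
t 9.2 pos [588.8 -52.8  59.9] tooly yaw -94.1 x [-0.006  0.004 -1.   ] gap 53.9 q6 1.49 F [ 0.5 -0.5 -0.6]
shift cm [  4.04 -12.93   1.74] turn -0.001 alt 3.141
```

send_rows([
  [[0,-2,0.2],0],
  [[0,-4,0.5],0],
  [[0,-6,0.8],0],
  [[0,-8,1.1],0],
  [[0,-10,1.4],0],
  [[0,-12,1.6],0],
  [[0,-12.9,1.75],0],
  [[0.5,-12.9,1.75],0],
  [[1.5,-12.9,1.75],0],
  [[2,-12.9,1.75],0],
  [[2,-12.9,1.75],0],
  [[2,-12.9,1.75],0],
])

```text
t: 10.2
eef_pos: [579.8, 76.1, 39.2]
eef_rot: [-2.174, 0.075, 2.192]
contact_force: [0.0, -0.1, -1.2]
finger_gap: 53.7
```

```bash
python3 look.py l8; python3 -c "
from h import *
plan(580.4,77.5,20,176)"
```

```text
10.2 [579.8  76.1  39.2] 53.74222297023436 [ 0.  -0.1 -1.2]
t 10.3 pos [580.5  76.4  40.4] tooly yaw -94.1 x [-0.006  0.004 -1.   ] gap 53.9 q6 1.71 F [ 0.   0.3 -0.9]
shift cm [ 2.04 -0.1   0.  ] turn -0.002 alt 3.14
```

View pics/l8.png

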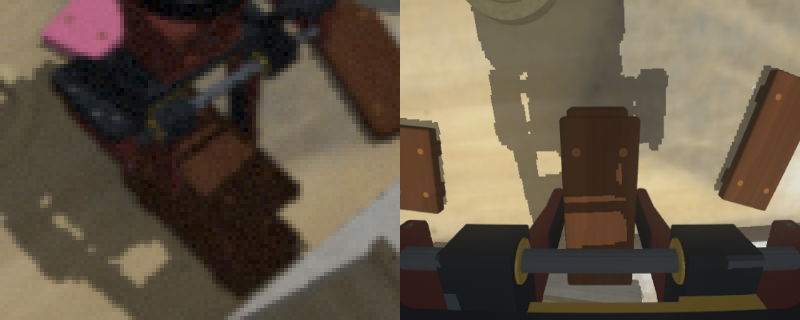

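send_rows([
  [[0.6,-0.1,0],0],
  [[1.2,-0.1,0],0],
  [[1.8,-0.1,0],0],
  [[2.4,-0.1,0],0],
  [[2.4,-0.1,0],0],
  [[2.4,-0.1,0],0],
])

```text
t: 10.8
eef_pos: [579.8, 77.6, 15.5]
eef_rot: [-2.175, 0.075, 2.192]
contact_force: [0.1, 0.2, -1.2]
finger_gap: 53.7
```

```bash
python3 look.py l9; python3 -c "
from h import *
plan(580.4,77.5,6.5,176)"
```

```text
10.8 [579.8  77.6  15.5] 53.67155180171118 [ 0.1  0.2 -1.2]
t 10.9 pos [580.5  77.6  16.5] tooly yaw -94.1 x [-0.006  0.004 -1.   ] gap 53.7 q6 1.71 F [-0.  -0.6 -0.5]
shift cm [1.   0.02 0.  ] turn -0.002 alt 3.14
```

View pics/l9.png

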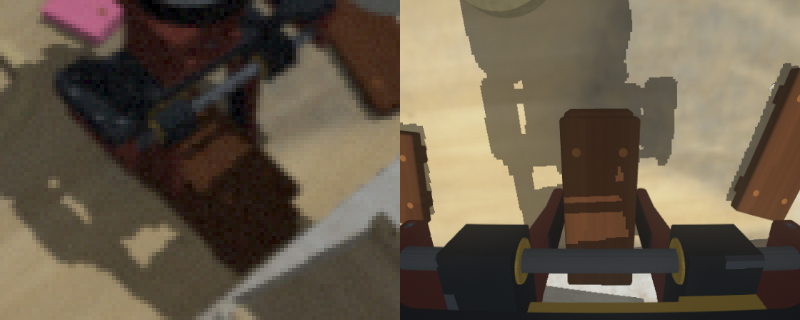

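send_rows([
  [[0.3,0,0],0],
  [[0.6,0,0],0],
  [[0.8,0,0],0],
  [[0.8,0,0],0],
  [[0.8,0,0],0],
])

```text
t: 11.32
eef_pos: [580.3, 77.6, 8.3]
eef_rot: [-2.176, 0.074, 2.19]
contact_force: [0.9, 0.0, -1.5]
finger_gap: 53.6
```

send_rows([
  [[0.1,0,0],0],
  [[0.1,0,0],0],
])

```text
t: 11.48
eef_pos: [580.2, 77.6, 7.1]
eef_rot: [-2.176, 0.074, 2.19]
contact_force: [0.2, -0.3, -0.9]
finger_gap: 53.9
```

send_rows([
  [[0.1,0,0],0],
  [[0.1,0,0],0],
])

```text
t: 11.65
eef_pos: [580.4, 77.6, 6.5]
eef_rot: [-2.177, 0.074, 2.19]
contact_force: [0.3, -0.4, -1.1]
finger_gap: 54.0
```

send_rows([
  [[0.1,0,0],0],
  [[0.1,0,0],0],
  [[0.1,0,0],0],
])

```text
t: 11.9
eef_pos: [580.5, 77.7, 6.4]
eef_rot: [-2.177, 0.074, 2.189]
contact_force: [-3.5, -0.1, 5.2]
finger_gap: 54.0
```

send_rows([
  [[0.1,0,0],0],
  [[0.1,0,0],0],
  [[0.1,0,0],0],
])

```text
t: 12.15
eef_pos: [580.5, 77.7, 6.4]
eef_rot: [-2.178, 0.074, 2.189]
contact_force: [-4.1, 0.0, 5.9]
finger_gap: 53.7
```

send_rows([
  [[0,0,0],0],
  [[0,0,0],0],
  [[0,0,0],0],
  [[0,0,0],0],
  [[0,0,0],0],
], grip=0.75)

```text
t: 12.57
eef_pos: [580.5, 77.6, 6.1]
eef_rot: [-2.177, 0.074, 2.189]
contact_force: [-0.1, 0.2, -0.8]
finger_gap: 76.7
```

send_rows([
  [[-1,0,0],0],
  [[-3,0,0],0],
  [[-5,0,0],0],
  [[-7,0,0],0],
  [[-9,0,0],0],
  [[-11,0,0],0],
  [[-12,0,0],0],
  [[-12,0,0],0],
])

```text
t: 13.23
eef_pos: [582.6, 77.3, 129.9]
eef_rot: [-2.183, 0.074, 2.183]
contact_force: [-0.9, -0.6, 0.4]
finger_gap: 76.8
```

```bash
python3 look.py l10; python3 - <<'E'
from h import *
w=ctrl.read_camera("wrist");m,cs=boards(w,1500)
for c in cs: print(c[:,0].mean(0).round(),[np.round(v,1) for v in rect(w,c,54)],[np.round(v,1) for v in rect(w,c,18)])
cv2.imwrite("pics/w10.png",w["color"])
plan(598,-101,61,160.6)
E
```

```text
13.2333 [582.6  77.3 129.9] 76.7770402761617 [-0.9 -0.6  0.4]
[383. 290.] [array([499.4, -20.9]), array([ 36.2, 104. ]), np.float32(19.6)] [array([477.2, -33.2]), array([ 41.1, 118. ]), np.float32(19.6)]
[176. 290.] [array([506.2, 178.3]), array([ 35.5, 108.7]), np.float32(135.8)] [array([485. , 192.9]), array([ 40.3, 123.4]), np.float32(135.8)]
[ 85. 195.] [array([607.7, 249.3]), array([52.6, 79.3]), np.float32(169.6)] [array([600.1, 273.4]), array([59.7, 90. ]), np.float32(169.6)]
[279. 205.] [array([583.7,  77.4]), array([ 52.8, 130.4]), np.float32(175.9)] [array([572.9,  78.4]), array([ 60., 148.]), np.float32(175.9)]
[456. 168.] [array([608.5, -76.3]), array([ 52.2, 112.9]), np.float32(160.7)] [array([601.1, -96.2]), array([ 59.3, 128.1]), np.float32(160.7)]
t 13.38 pos [580.6  77.1 124.8] tooly yaw -94.1 x [-0.007  0.003 -1.   ] gap 76.7 q6 1.71 F [ 0.6  0.1 -0.3]
shift cm [ 6.31 17.66 -3.06] turn 0.267 alt -2.875
```

View pics/w10.png

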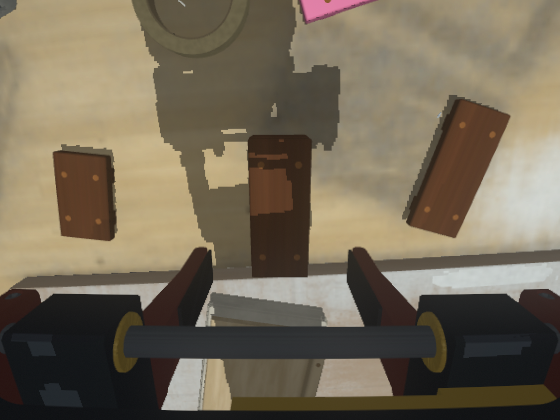

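View pics/l10.png

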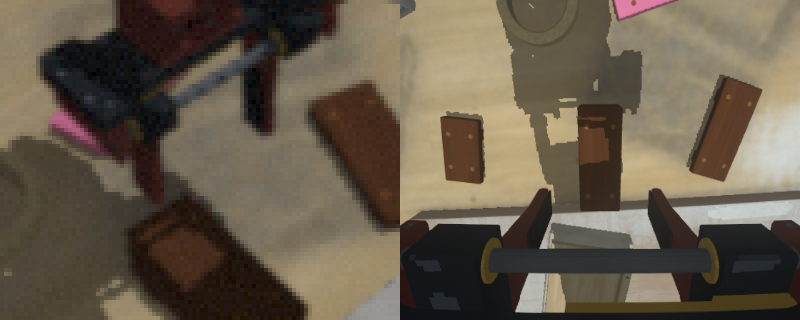

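send_rows([
  [[0,2,-0.4],0.03],
  [[0,4.5,-0.8],0.07],
  [[0,7,-1.2],0.11],
  [[0,9.5,-1.7],0.15],
  [[0.5,12,-2.1],0.19],
  [[1,14.5,-2.5],0.23],
  [[2,16.5,-2.9],0.267],
  [[3.5,17.6,-3.1],0.267],
  [[5,17.6,-3.1],0.267],
  [[6.3,17.6,-3.1],0.267],
  [[6.3,17.6,-3.1],0.267],
  [[6.3,17.6,-3.1],0.267],
])

```text
t: 14.38
eef_pos: [597.3, -99.7, 59.0]
eef_rot: [-2.025, 0.345, 2.048]
contact_force: [-0.5, -0.7, 0.4]
finger_gap: 76.5
```

```bash
python3 - <<'E'
from h import *
w=ctrl.read_camera("wrist");m,cs=boards(w,1500)
for c in cs: print(c[:,0].mean(0).round(),[np.round(v,1) for v in rect(w,c,18)])
cv2.imwrite("pics/w11.png",w["color"])
plan(599,-100,20,160.6)
E
```

```text
[176. 290.] [array([565.7,   1.3]), array([31.5, 96.5]), np.float32(120.6)]
[ 58. 276.] [array([615.8, 109.4]), array([ 66.9, 144.2]), np.float32(88.3)]
[280. 213.] [array([ 600.2, -100.9]), array([ 52.8, 127.8]), np.float32(160.8)]
t 14.43 pos [598.2 -99.8  60.6] tooly yaw -109.4 x [-0.008  0.004 -1.   ] gap 76.8 q6 1.69 F [ 0.1 -0.6  0.8]
shift cm [ 4.06 -0.01 -0.12] turn 0.001 alt -3.141
```

View pics/w11.png

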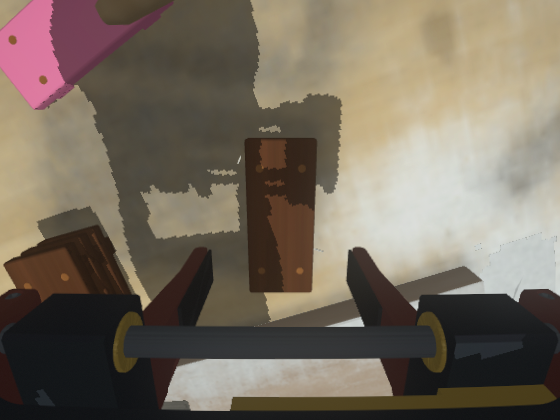

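send_rows([
  [[1.5,0,-0.1],0],
  [[3,0,-0.1],0],
  [[4.5,0,-0.1],0],
  [[6,0,-0.1],0],
  [[7,0,-0.1],0],
  [[7.6,0,-0.1],0],
  [[8.2,0,-0.1],0],
  [[8.2,0,-0.1],0],
  [[8.2,0,-0.1],0],
])

```text
t: 15.18
eef_pos: [598.8, -99.8, -20.8]
eef_rot: [-2.029, 0.345, 2.045]
contact_force: [0.0, 0.2, -0.2]
finger_gap: 76.9
```

```bash
python3 look.py l12; python3 -c "
from h import *
plan(599,-100.3,-29.5,160.7)"
```

```text
15.1833 [598.8 -99.8 -20.8] 76.86375011473154 [ 0.   0.2 -0.2]
t 15.28 pos [ 599.2 -100.   -20.3] tooly yaw -109.4 x [-0.006  0.003 -1.   ] gap 76.8 q6 1.69 F [ 1.3 -0.2  0.3]
shift cm [ 0.92  0.04 -0.  ] turn -0.001 alt 3.141
```

View pics/l12.png

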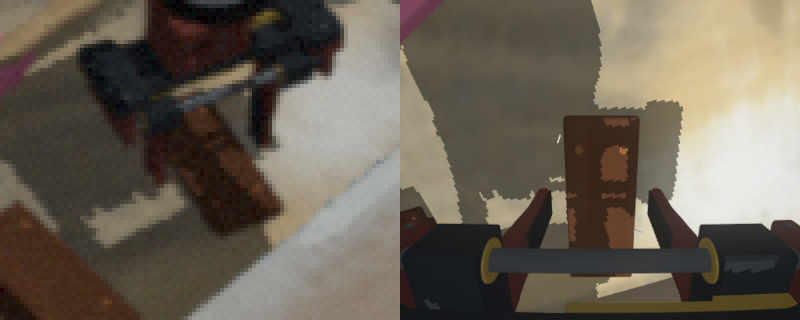

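send_rows([
  [[0.3,0,0],0],
  [[0.6,0,0],0],
  [[0.9,0,0],0],
  [[0.9,0,0],0],
  [[0.9,0,0],0],
])

```text
t: 15.7
eef_pos: [598.8, -99.9, -29.7]
eef_rot: [-2.029, 0.345, 2.045]
contact_force: [-0.4, 0.5, 0.7]
finger_gap: 77.2
```

send_rows([
  [[0,0,0],0],
  [[0,0,0],0],
  [[0,0,0],0],
  [[0,0,0],0],
  [[0,0,0],0],
  [[0,0,0],0],
], grip=-1, force=30)

```text
t: 16.2
eef_pos: [598.8, -100.0, -29.6]
eef_rot: [-2.029, 0.345, 2.045]
contact_force: [0.9, -0.6, 0.5]
finger_gap: 53.7
```

Gripped at 53.7 mm. Next I'll lift it clear of the pile.

send_rows([
  [[-0.5,0,0],0],
  [[-1,0,0],0],
  [[-2.5,0,0],0],
  [[-4,0,0],0],
  [[-5.5,0,0],0],
  [[-7,0,0],0],
  [[-8.5,0,0],0],
  [[-10,0,0],0],
  [[-10.5,0,0],0],
  [[-10.5,0,0],0],
  [[-10.5,0,0],0],
])

```text
t: 17.12
eef_pos: [599.6, -100.3, 75.2]
eef_rot: [-2.029, 0.345, 2.045]
contact_force: [0.2, -0.5, -1.9]
finger_gap: 53.6
```

```bash
python3 - <<'E'
from h import *
w=ctrl.read_camera("wrist");s=ctrl.observe()
cv2.imwrite("pics/w13.png",w["color"]);print(w["color"].shape,s["eef_pos"])
plan(580.6,77.6,75,176)
E
```

```text
(420, 560, 3) [ 599.10007306 -100.22789321   74.3002001 ]
t 17.17 pos [ 599.1 -100.2   74.3] tooly yaw -109.4 x [-0.008  0.004 -1.   ] gap 54.2 q6 1.69 F [-0.3 -0.3 -1.8]
shift cm [ 1.000e-02 -1.616e+01  7.640e+00] turn -0.268 alt 2.873
```

View pics/w13.png

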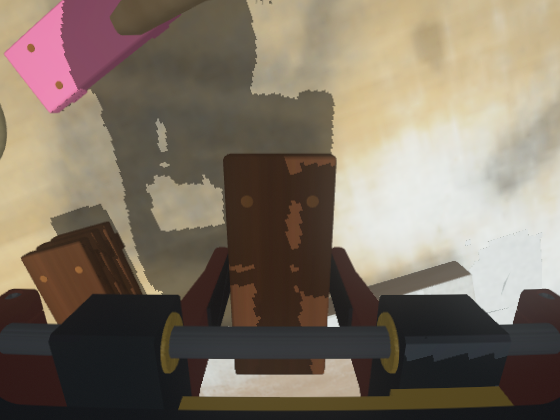

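send_rows([
  [[0,-1.5,0.7],-0.03],
  [[0,-3,1.4],-0.06],
  [[0,-5,2.4],-0.1],
  [[0,-7,3.3],-0.14],
  [[0,-9,4.3],-0.18],
  [[0,-11,5.2],-0.22],
  [[0,-13,6.1],-0.25],
  [[0,-15,7.1],-0.268],
  [[0,-16.2,7.6],-0.268],
  [[0,-16.2,7.6],-0.268],
  [[0,-16.2,7.6],-0.268],
])

```text
t: 18.08
eef_pos: [580.8, 77.8, 74.3]
eef_rot: [-2.174, 0.073, 2.196]
contact_force: [0.3, -0.7, -1.7]
finger_gap: 53.8
```

```bash
python3 look.py l14; python3 -c "
from h import *
plan(580.5,77.6,34,176)"
```

```text
18.0833 [580.8  77.8  74.3] 53.84003946814635 [ 0.3 -0.7 -1.7]
t 18.18 pos [581.1  76.8  74.6] tooly yaw -94.1 x [-0.009  0.003 -1.   ] gap 53.4 q6 1.71 F [ 0.1 -0.2 -3. ]
shift cm [ 4.06 -0.07  0.03] turn -0.001 alt 3.14
```

View pics/l14.png

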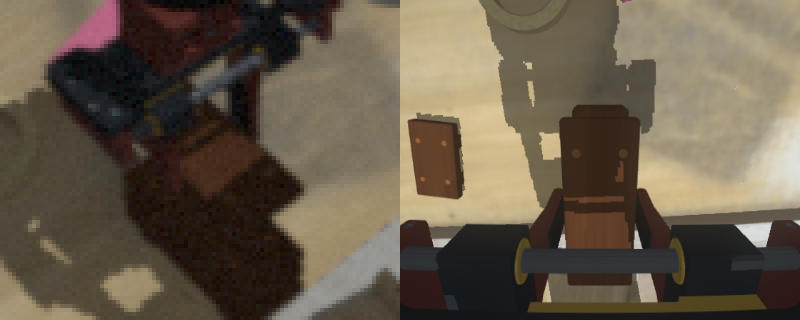

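send_rows([
  [[0.8,0,0],0],
  [[1.8,0,0],0],
  [[2.8,0,0],0],
  [[3.6,0,0],0],
  [[4,0,0],0],
  [[4,0,0],0],
  [[4,0,0],0],
])

```text
t: 18.77
eef_pos: [580.5, 76.8, 34.2]
eef_rot: [-2.173, 0.075, 2.195]
contact_force: [0.1, 0.4, -0.0]
finger_gap: 54.0
```

```bash
python3 look.py l15; python3 -c "
from h import *
plan(580.5,77.6,25,176)"
```

```text
18.7667 [580.5  76.8  34.2] 53.963448073587024 [ 0.1  0.4 -0. ]
t 18.87 pos [581.1  77.   35.3] tooly yaw -94.1 x [-0.008  0.003 -1.   ] gap 53.7 q6 1.71 F [-0.1 -0.2 -1.4]
shift cm [ 1.03 -0.06  0.06] turn -0.001 alt 3.141
```

View pics/l15.png

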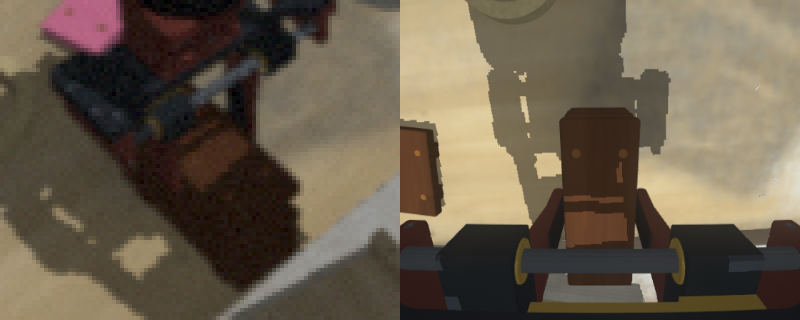

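send_rows([
  [[0.3,0,0],0],
  [[0.6,0,0],0],
  [[0.9,0,0],0],
  [[0.9,0,0],0],
  [[0.9,0,0],0],
])

```text
t: 19.28
eef_pos: [580.7, 77.0, 25.8]
eef_rot: [-2.174, 0.074, 2.194]
contact_force: [-0.6, 0.7, -2.2]
finger_gap: 53.8
```

send_rows([
  [[0.1,0,0],0],
  [[0.1,0,0],0],
  [[0.1,0,0],0],
])

```text
t: 19.53
eef_pos: [580.7, 77.0, 24.8]
eef_rot: [-2.174, 0.074, 2.194]
contact_force: [0.3, 0.6, -1.4]
finger_gap: 54.0
```

send_rows([
  [[0.1,0,0],0],
  [[0.1,0,0],0],
  [[0.1,0,0],0],
])

```text
t: 19.78
eef_pos: [580.9, 77.0, 24.3]
eef_rot: [-2.175, 0.074, 2.193]
contact_force: [-0.8, -0.2, 1.2]
finger_gap: 53.8
```

Contact at 24.3 mm, as expected. Release and retreat.

send_rows([
  [[0,0,0],0],
  [[0,0,0],0],
  [[0,0,0],0],
  [[0,0,0],0],
  [[0,0,0],0],
], grip=0.75)

```text
t: 20.2
eef_pos: [580.9, 77.0, 24.3]
eef_rot: [-2.175, 0.074, 2.193]
contact_force: [0.1, -0.4, 0.2]
finger_gap: 76.5
```

send_rows([
  [[-1,0,0],0],
  [[-3,0,0],0],
  [[-5,0,0],0],
  [[-7,0,0],0],
  [[-9,0,0],0],
  [[-11,0,0],0],
  [[-12,0,0],0],
  [[-12,0,0],0],
  [[-12,0,0],0],
])

```text
t: 20.95
eef_pos: [582.2, 76.6, 144.6]
eef_rot: [-2.176, 0.074, 2.192]
contact_force: [-0.6, -0.1, -1.3]
finger_gap: 76.8
```

```bash
python3 look.py l16; python3 - <<'E'
from h import *
w=ctrl.read_camera("wrist");m,cs=boards(w,1500)
for c in cs: print(c[:,0].mean(0).round(),[np.round(v,1) for v in rect(w,c,72)],[np.round(v,1) for v in rect(w,c,18)])
cv2.imwrite("pics/w16.png",w["color"])
c=ctrl.read_camera("scene");cv2.imwrite("pics/s16.png",cv2.resize(c["color"][190:330,180:340],None,fx=4,fy=4,interpolation=3))
E
```

```text
20.95 [582.2  76.6 144.6] 76.78557333612424 [-0.6 -0.1 -1.3]
[383. 291.] [array([499.7, -21.5]), array([ 36.1, 103.9]), np.float32(19.4)] [array([466. , -40.2]), array([ 43.5, 125.1]), np.float32(19.4)]
[176. 290.] [array([506.3, 177.2]), array([ 35.3, 108.6]), np.float32(135.6)] [array([474., 199.]), array([ 42.5, 130.7]), np.float32(135.6)]
[ 93. 191.] [array([611.2, 239.3]), array([48.9, 74.5]), np.float32(169.7)] [array([600.2, 273.8]), array([58.8, 89.7]), np.float32(169.7)]
[279. 205.] [array([584.2,  77. ]), array([ 52.6, 130.7]), np.float32(176.1)] [array([567.7,  78.4]), array([ 63.3, 157.3]), np.float32(176.1)]
```

View pics/w16.png

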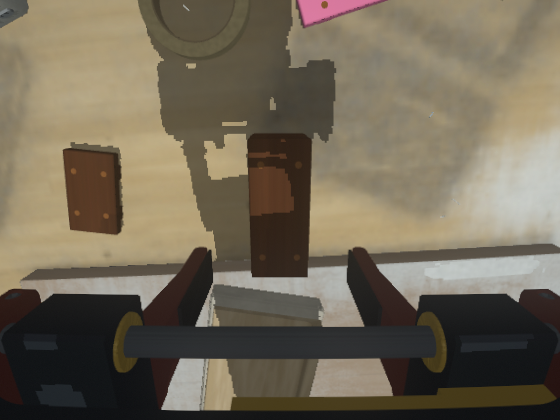

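View pics/s16.png

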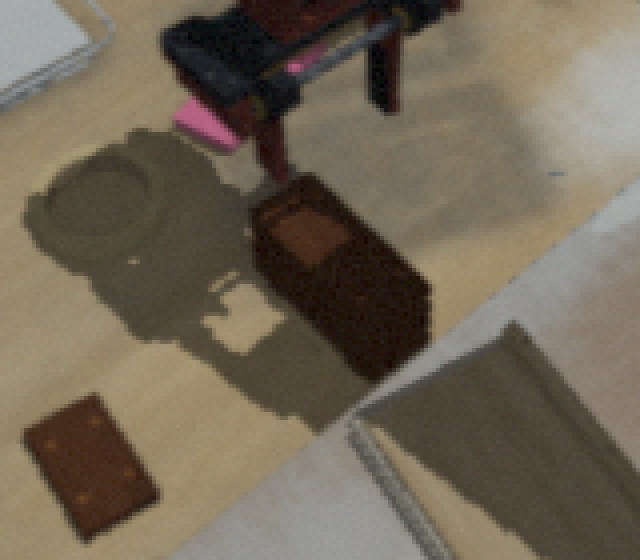

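The stack looks flush from above. I'll move aside for one look at its side faces before handing in.

send_rows([
  [[0,2,0],0],
  [[0,5,0],0],
  [[0,8,0],0],
  [[0,11,0],0],
  [[0,13,0],0],
  [[0,14,0],0],
  [[0,14,0],0],
])

```text
t: 21.73
eef_pos: [570.7, -64.8, 141.1]
eef_rot: [-2.169, 0.078, 2.197]
contact_force: [-0.2, 0.5, 0.9]
finger_gap: 77.1
```

```bash
python3 - <<'E'
from h import *
w=ctrl.read_camera("wrist");cv2.imwrite("pics/w17.png",cv2.resize(w["color"][90:300,20:260],None,fx=3,fy=2.8,interpolation=3))
s=ctrl.observe();print(s["t"],s["eef_pos"],s["contact_force"])
c=ctrl.read_camera("top");m,cs=boards(c)
for k in cs: print(k[:,0].mean(0).round(),[np.round(v,1) for v in rect(c,k,72)],[np.round(v,1) for v in rect(c,k,18)])
E
```

```text
21.7833 [570.93547728 -63.35757241 141.30415443] [-0.15216449 -0.15317051 -0.83168125]
[167. 271.] [array([583.7, 269.1]), array([48.4, 83.9]), np.float32(171.5)] [array([596.9, 278.6]), array([50.1, 86.9]), np.float32(171.5)]
[232. 260.] [array([575.5,  80.9]), array([ 44.8, 135.3]), np.float32(175.1)] [array([588.4,  83.7]), array([ 46.4, 140.1]), np.float32(175.1)]
[490.  64.] [array([1057.8, -846.1]), array([ 96.6, 130.1]), np.float32(99.1)] [array([1087.9, -876.4]), array([100. , 134.7]), np.float32(99.1)]
```

View pics/w17.png

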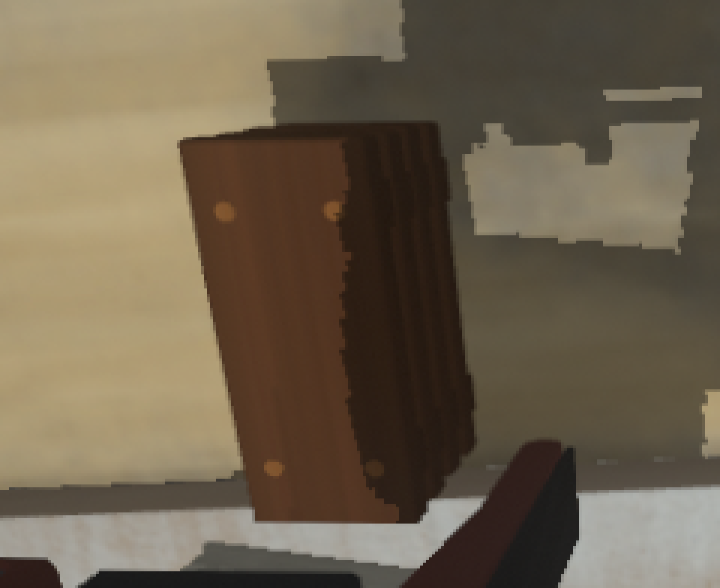

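The side view (crop pixels 340–475, 125–520) shows four layers in even steps, aligned and level. The short board hasn't moved. Handing in.

```bash
python3 -c "
from rig import ctrl
print(ctrl.job_done())"
```

```text
the job is handed in; nothing more can be done
None
```

I set both long boards on the begun pile, first board B (the one furthest to the robot's right), then board A. I lowered each until it touched, then released it and drew the gripper clear. I handed in at about 22 s of the 61 s; no verdict was reported.

**Last checks**
- **Alignment:** the wrist view puts the top board at (584, 77) mm with its long axis at 176°. I had measured the pile at (580, 77) mm, also at 176°. That 4 mm is inside the 15 mm limit, and that camera had read about 2 mm too far out in x on the boards on the table.
- **Height:** both boards touched down where expected, 18 mm apart in height. The side view shows four even, level layers.
- **Short board:** unmoved to within about 1 mm by the top camera.

**What failed or disagreed**
- **First grasp missed:** the fingers closed on air above board B without touching it. The real fingertips were about 30 mm higher than the reported TCP position, so I reopened and felt my way down. From then on I used the height of the good grasp as the reference.
- **Top camera, final outline:** it read the stack as 45 mm × 135 mm at (576, 81) mm. Shadow and the pile's visible sides distort that outline, so I relied on the wrist view instead.

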